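# Set the decal-drying warmer to its third click

## Robot

A 6-joint arm with a two-finger parallel gripper is mounted at the origin on the work surface. World frame = base frame: x ahead of the robot, y to its left, z up, the work surface at z = 0. Lengths are in m, angles in rad, forces in N, time in s.
With the tool pointing down it reaches from about 0.35 to 0.775 m from the base axis. Payload 5.5 kg.
Tool frame: the origin (TCP) lies midway between the tips of the shut fingers; the grasp point (between the pads) lies env.grasp_offset behind it (env.grasp_offset is the distance from the TCP to the grasp point, in m); z points along the fingers, y is the line along which they close (so a half turn about z gives the same grasp; the last joint's range is limited). The gripper opens to 85 mm and grips with 20 to 120 N. Pads are 22 mm wide; open, the fingers measure 114 mm over their backs; the gripper's body (76 mm by 85 mm) begins 54 mm behind the grasp point. The pads swing forward as they close: fully open they stand 13 mm farther back than shut.
Start: joints at [-1.27, 0.313, 0.046, 1.304, 0, 1.431], TCP at [0.245, -0.52, 0.231] pointing down, gripper open.
Joint ranges: [-2.76, 2.76], [-0.86, 1.69], [-1.03, 1.26], [-2.2, 2.34], [-1.47, 1.5], [-3.14, 3.14]. Speed limits (rad/s): [2.57, 2.57, 3.14, 3.14, 3.14, 3.14].

## Interface

Orientations are given as a unit quaternion [w, x, y, z].
In Python, from workcell import monitor, viewer, order, env gives the robot as it stands.
- The arm moves only by the tool carry_out, never from a script. Its argument "plan" is a list that holds one entry, the list of rows, each a list of 7 numbers: the turn, a rotation vector about the world's x, y, z in rad, then the shift along the world's x, y, z in mm, then the finger opening in mm, from 0 to 85.4. A call has 1 to 20 rows; each row is the pose to reach, as a shift and turn from the pose commanded when the call began; what a row does not reach only later rows make up. A row lasts 1/10 s, in which the tool goes at most 50 mm and 8.59 degrees, less where a joint would pass 70% of its speed; a pose out of reach is approached as far as the arm can. A call with a gripper value outside its range is refused whole. The fingers move at their own pace and stop on an object; "squeeze" is the grip in N (left out, the last holds). Time passes only in rows, so rows that repeat a pose let the fingers close. It gives the time, the measured TCP pose, the force, the opening and the grip force at its end, in the units of the state.
- monitor.get_state(): the state, without advancing time (a new reading comes with each control period).
- viewer.read_camera(name): name is "scene" or "top" or "wrist"; returns the picture (384x512x3 uint8, red, green, blue); there is no depth.
- viewer.calibration(name): a dict with "K" (3x3 intrinsics, pixels), "eye" and "rotation" of the camera in the world. Camera axes: x right, y down, z forward; pixel columns grow to the right and rows downward; lengths in m; the calibration is good to about 2 mm. A picture is of the moment at which its call begins: read the wrist's pose just before it. calibration takes no time and is no camera call; for the wrist camera it gives the pose at the moment of the call.
- order.hand_in(): hands the job in; it is judged then, once.
The state is a dict: "clock": time; "joint_pos": joint angles; "qvel": joint speeds; "tau": joint torques, N m; "tcp_pos": TCP position; "orientation": TCP orientation; "wrist_force": force on the tool from outside, world axes, zero at the start; "ft_torque": the same for the moment, N m; "finger_gap": finger opening in m; "grip_force": force on a finger pad.
Only numpy, scipy, OpenCV 4.12 (cv2) and the standard library are available. Lean on these libraries where they do the work, as an engineer would, in place of code of your own. Each camera call takes 0.05 s, during which the arm holds its last target. There are 200 camera calls.

## Task

Two identical warming plates stand on the decorating bench; one carries a wide flat dish, the other two mugs. On the warmer with the dish, turn the selector clockwise (seen from above) exactly three clicks from its off stop, where it now rests, and let go of it. Leave the mugs' warmer switched off and the dish where it lies.

Things in the scene. Friction and masses are not known exactly. Their poses are not given: they have to be found in the camera images.
- dish_dial_grip (a point): Black selector of the dish's warmer: disc 48 mm wide, its top 62 mm above the bench, carrying a bar grip 46 long, 14 wide, top at 92 mm, with a white pointer line on one half. This point: on the vertical turning axis, 9 mm below the bar's top (83 mm above the bench), the height to grip. x runs along the bar, away from the pointer end; y across, z up; the axes turn with the selector.
- dish_dial (a joint): Angle of that selector, rad: 0 at the off stop (start), grows clockwise seen from above. Rest positions 25 degrees apart: 0, then clicks 1 to 5 at 0.436, 0.873, 1.309, 1.745, 2.182 (far stop). About 0.06 N m passes a click; let go, it snaps to the nearest. At off the pointer looks to the box's near edge, at a dot; five dashes follow clockwise.
- cup_dial (a joint): Angle of the identical selector on the other warmer, with two mugs (76 mm wide, 60 tall); 0 at off, stays off. Each warmer is a white box fixed to the bench, 340 x 220 mm, top 50 mm high, selector on its middle line 48 mm from the near short edge, round dark heating plate at the far end. Place, side and yaw vary.
- dish: Flat white ceramic dish, 170 mm wide, 24 tall, loose on the heating plate (its top 54 mm above the bench) about 180 mm beyond its warmer's selector; its rim is about 90 mm or more from the selector's axis. Origin: centre of its underside, z up. It marks which warmer to set.

How it is judged:
By the outcome, as a careful person would: the job done as asked, in the order asked, and still so for the second after the job is handed in, with the robot touching nothing.
It also fails if it takes over 32 s, if anything falls off the work surface, if the arm or the gripper's body presses on something with over 40 N, if the wrist force passes 120 N, or if a joint passes its speed limit or range.

## Working session

There is one attempt and no reset: what is moved stays moved. The work goes in short steps, Python scripts to look and compute and a tool call to move; the robot and the scene stay as the last step left them, time stands still between calls to the robot, and variables do not carry over. Pictures are saved under pics/ and viewed, at most 10 in all, crops included, and the job is handed in when it is done.

Besides the shell and the picture viewer there is one more tool, called after ">>>" by a JSON object that holds its "name" and its "arguments", one argument or row to a line. carry_out: Moves the arm, as the interface text tells. Its arguments: {"type":"object","properties":{"plan":{"type":"array","items":{"type":"array","items":{"type":"array","items":{"type":"number"}}}},"squeeze":{"type":"number"}},"required":["plan"]}

```bash
mkdir -p pics; python3 - <<'E'
from workcell import monitor, viewer, order, env
import cv2,numpy as np
for n in("top","scene"):
    cv2.imwrite(f"pics/{n}0.png",cv2.cvtColor(viewer.read_camera(n),cv2.COLOR_RGB2BGR))
    c=viewer.calibration(n);print(n,np.round(c["K"],1).tolist(),np.round(c["eye"],3),np.round(c["rotation"],3).tolist())
s=monitor.get_state();print(s,env.grasp_offset)
E
```

```text
top [[390.4, 0.0, 248.2], [0.0, 390.4, 192.5], [0.0, 0.0, 1.0]] [ 0.41  -0.011  0.974] [-0.086, 0.706, -0.698, 0.086]
scene [[430.0, 0.0, 264.1], [0.0, 430.0, 190.4], [0.0, 0.0, 1.0]] [ 1.193 -0.678  0.736] [-0.435, 0.832, 0.299, -0.169]
{'clock': 0.1, 'joint_pos': array([-1.26960174e+00,  3.13945893e-01,  4.51050364e-02,  1.30357291e+00,
       -3.86158218e-05,  1.43122328e+00]), 'qvel': array([-7.91582824e-04, -1.89195217e-03,  2.62749092e-03,  7.12132763e-04,
        3.25665119e-05,  5.51046080e-04]), 'tau': array([ 2.27804652e-03, -4.81726956e+01,  2.99244207e+01,  1.27602121e-02,
       -1.22906367e-04, -3.02808061e-06]), 'tcp_pos': array([ 0.24517774, -0.51962339,  0.2304914 ]), 'orientation': array([-8.04521729e-04,  9.75813295e-01,  2.18604115e-01, -8.45270341e-05]), 'wrist_force': array([ 0.26628989, -0.19614669,  0.02273971]), 'ft_torque': array([-0.03206873, -0.03915612, -0.06477409]), 'grip_force': 0.0, 'finger_gap': 0.08541144899464742} 0.0187
```

View pics/top0.png

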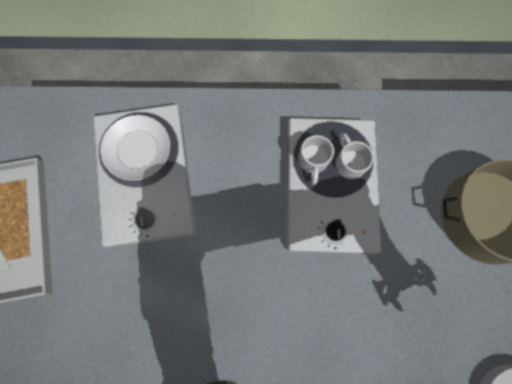

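The dish's warmer is on the left: dish at (135,149), selector near (144,218). The mugs' warmer is on the right, selector near (336,231). I'll enlarge the dish's warmer.

```bash
cat >h.py <<'E'
import numpy as np
from workcell import viewer
def px2w(n,u,v,z,c=None):
    c=c or viewer.calibration(n);d=np.array(c["rotation"])@np.linalg.solve(c["K"],[u,v,1.]);e=np.array(c["eye"]);return e+d*(z-e[2])/d[2]
E
python3 - <<'E'
from h import *
import cv2
im=cv2.imread("pics/top0.png");cv2.imwrite("pics/top0c.png",cv2.resize(im[95:250,85:205],None,fx=3.8,fy=3.8,interpolation=cv2.INTER_CUBIC))
print("test",px2w("top",144,218,.083),px2w("top",135,149,.07))
for p in[(95,115),(178,104),(193,235),(103,246)]:print(px2w("top",*p,.05))
E
```

```text
Traceback (most recent call last):
  File "h.py", line 4, in px2w
    c=c or viewer.calibration(n);d=np.array(c["rotation"])@np.linalg.solve(c["K"],[u,v,1.]);e=np.array(c["eye"]);return e+d*(z-e[2])/d[2]
                                   ~~~~~~~~~~~~~~~~~~~~~~~^~~~~~~~~~~~~~~~~~~~~~~~~~~~~~~~~
ValueError: matmul: Input operand 1 has a mismatch in its core dimension 0, with gufunc signature (n?,k),(k,m?)->(n?,m?) (size 3 is different from 4)
```

View pics/top0c.png

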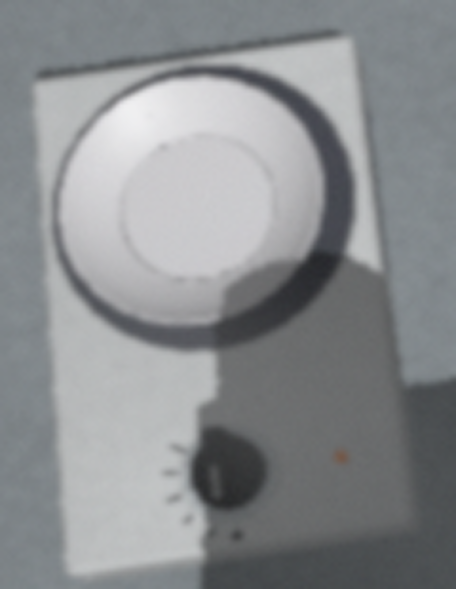

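The crop shows the dial disc at about (228,468), the white pointer toward the near edge (the dot at (237,535)), and the dashes on its left. The rotation is given as a quaternion, so the helper needs a fix.

```bash
cat >h.py <<'E'
import numpy as np
from scipy.spatial.transform import Rotation as R
from workcell import viewer
def px2w(n,u,v,z,c=None):
    c=c or viewer.calibration(n);q=c["rotation"];d=R.from_quat(q,scalar_first=True).apply(np.linalg.solve(c["K"],[u,v,1.]));e=np.array(c["eye"]);return e+d*(z-e[2])/d[2]
E
python3 - <<'E'
from h import *
f=lambda x,y,z:np.round(px2w("top",85+x/3.8,95+y/3.8,z),4)
C=[f(*p,.05) for p in[(36,80),(352,37),(413,527),(70,575)]];print(C,"fwd yaw",[np.degrees(np.arctan2(*(a-b)[1::-1])) for a,b in((C[0],C[3]),(C[1],C[2]))])
near=(C[2]+C[3])/2;far=(C[0]+C[1])/2;u=(far-near)/np.linalg.norm(far-near);print(near,far,np.linalg.norm(far-near),u,"dial",near+.048*u,np.linalg.norm(near+.048*u))
print("disc",f(228,468,.062),"dish",f(198,205,.07))
E
```

```text
[array([0.8371, 0.3871, 0.05  ]), array([0.8712, 0.1758, 0.05  ]), array([0.5373, 0.1194, 0.05  ]), array([0.5051, 0.3307, 0.05  ])] fwd yaw [np.float64(9.641335972766285), np.float64(9.58749484498868)]
[0.5212  0.22505 0.05   ] [0.85415 0.28145 0.05   ] 0.3376931484350844 [0.98595427 0.16701553 0.        ] dial [0.5685258  0.23306675 0.05      ] 0.6164752212847068
disc [0.5713 0.2346 0.062 ] dish [0.7417 0.2647 0.07  ]
```

View pics/scene0.png

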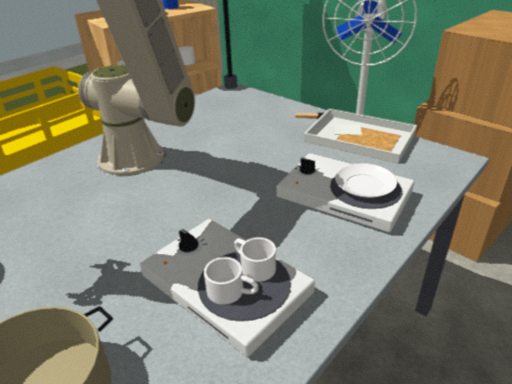

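Only low things are on the way: the pot near the start, the mugs off the path. I'll lift first, then go above the dial, turning the tool +164° so that the last joint stays in range.

>>> {"name": "carry_out", "arguments": {
  "plan": [
    [[0,0,0.14,0,0,50,60],[0,0,0.28,0,0,90,60],[0,0,0.42,20,45,90,60],[0,0,0.56,40,90,90,60],[0,0,0.7,60,135,90,60],[0,0,0.84,80,180,90,60],[0,0,0.98,100,225,90,60],[0,0,1.12,120,270,90,60],[0,0,1.27,140,315,90,60],[0,0,1.41,160,360,90,60],[0,0,1.56,180,405,90,60],[0,0,1.7,200,450,90,60],[0,0,1.85,220,495,90,60],[0,0,2.0,240,540,90,60],[0,0,2.15,260,590,90,60],[0,0,2.3,280,640,90,60],[0,0,2.44,300,690,90,60],[0,0,2.58,315,730,60,60],[0,0,2.73,325,754,40,60],[0,0,2.867,325,754,30,60]]
  ]
}}

```text
clock: 2.1
tcp_pos: [0.57, 0.2378, 0.2567]
orientation: [-0.002, -0.088, 0.996, 0.0]
wrist_force: [0.0, -0.2, 0.4]
finger_gap: 0.0599
grip_force: 0.0
```

```bash
python3 - <<'E'
from h import *
from workcell import monitor
import cv2
c=viewer.calibration("wrist");cv2.imwrite("pics/w1.png",cv2.cvtColor(viewer.read_camera("wrist"),cv2.COLOR_RGB2BGR))
import pickle;pickle.dump(c,open("w1.pkl","wb"))
s=monitor.get_state();print(s["clock"],s["tcp_pos"],R.from_quat(s["orientation"],scalar_first=True).as_matrix().round(3).tolist(),s["joint_pos"].round(3),c)
E
```

```text
2.15 [0.56896718 0.23595553 0.25604325] [[-0.984, -0.179, -0.007], [-0.179, 0.984, -0.002], [0.007, -0.0, -1.0]] [0.263 0.398 0.228 1.408 0.    0.082] {'K': array([[301.24460324,   0.        , 254.71182541],
       [  0.        , 301.24460324, 195.53333214],
       [  0.        ,   0.        ,   1.        ]]), 'eye': array([0.49428634, 0.22395256, 0.399338  ]), 'rotation': array([0.09551479, 0.63493161, 0.757897  , 0.11545955])}
```

View pics/w1.png

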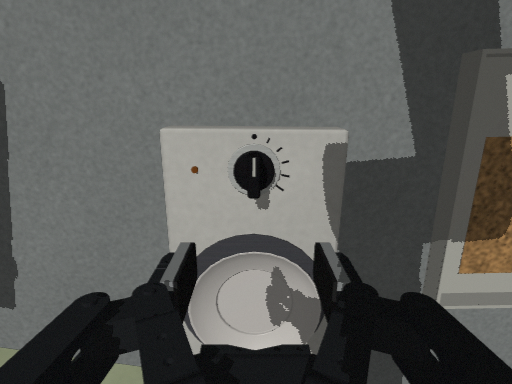

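The wrist view shows the dial at (254,173), the pointer line up to the dot at (254,136), and near box corners at (161,129) and (347,129). The bar is vertical in the picture.

```bash
python3 - <<'E'
from h import *
import pickle,cv2
c=pickle.load(open("w1.pkl","rb"))
im=cv2.cvtColor(cv2.imread("pics/w1.png"),cv2.COLOR_BGR2GRAY)
f=lambda u,v,z:px2w("",u,v,z,c)
a,b=f(161,129,.05),f(347,129,.05);d=a-b;yaw=np.arctan2(d[1],d[0]);print("edge",a,b,np.linalg.norm(d),np.degrees(yaw))
m=(a+b)/2;n=np.array([-d[1],d[0],0])/np.linalg.norm(d);n*=np.sign(n[0]);print("dial from edge",m+.048*n,np.degrees(np.arctan2(n[1],n[0])))
dot,ax=f(254,136,.05),f(254,172,.062);print("dot",dot,"disc",ax,"pointer line",f(254,158,.092),f(254,177,.092))
cv2.imwrite("pics/w1c.png",cv2.resize(cv2.imread("pics/w1.png")[120:210,205:305],None,fx=6,fy=6,interpolation=cv2.INTER_CUBIC))
E
```

```text
edge [0.54159951 0.12493349 0.05      ] [0.50454366 0.33301305 0.05      ] 0.21135336228251092 -79.90233730774699
dial from edge [0.57032808 0.23738895 0.05      ] 10.097662692253014
dot [0.53080814 0.23028703 0.05      ] disc [0.56958268 0.23717545 0.062     ] pointer line [0.54839461 0.2334269  0.092     ] [0.56816149 0.23693595 0.092     ]
```

View pics/w1c.png

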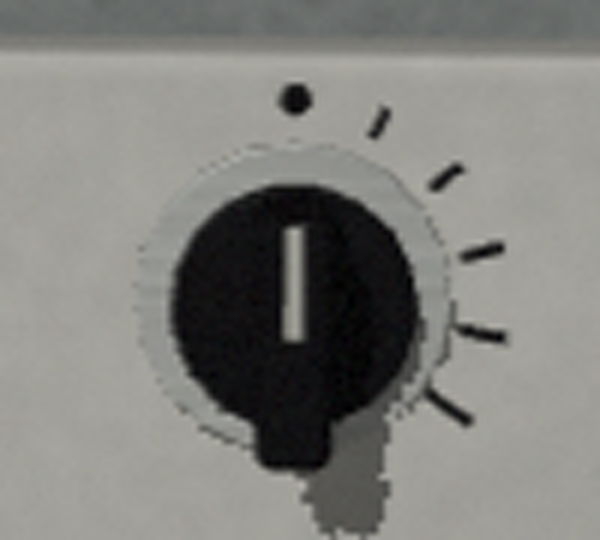

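>>> {"name": "carry_out", "arguments": {
  "plan": [
    [[0,0,0.01,0,3,-45,50],[0,0,0.01,0,3,-90,45],[0,0,0.01,0,3,-130,45],[0,0,0.01,0,3,-130,45],[0,0,0.01,0,3,-130,45],[0,0,0.01,0,3,-130,45],[0,0,0.01,0,3,-130,45]]
  ]
}}

```text
clock: 2.85
tcp_pos: [0.5723, 0.2373, 0.1345]
orientation: [0.003, -0.088, 0.996, 0.0]
wrist_force: [0.5, -0.4, -0.9]
finger_gap: 0.0451
grip_force: 0.0
```

```bash
python3 - <<'E'
from h import *
from workcell import monitor
s=monitor.get_state();m=R.from_quat(s["orientation"],scalar_first=True).as_matrix();print(s["clock"],s["tcp_pos"].round(4),"yaw",np.degrees(np.arctan2(-m[1,0],-m[0,0])),m[:,2].round(4),s["wrist_force"])
E
```

```text
2.85 [0.5723 0.2373 0.1345] yaw 10.05355639671872 [ 0.005   0.0014 -1.    ] [ 0.48591757 -0.39530801 -0.88231291]
```

>>> {"name": "carry_out", "arguments": {
  "plan": [
    [[0,0,0,-2,0,-35,45],[0,0,0,-2,0,-66,45],[0,0,0,-2,0,-66,45],[0,0,0,-2,0,-66,45],[0,0,0,-2,0,-66,30],[0,0,0,-2,0,-66,20],[0,0,0,-2,0,-66,10],[0,0,0,-2,0,-66,5],[0,0,0,-2,0,-66,5],[0,0,0,-2,0,-66,5],[0,0,0,-2,0,-66,5]]
  ],
  "squeeze": 30
}}

```text
clock: 3.95
tcp_pos: [0.5699, 0.2367, 0.0675]
orientation: [0.002, -0.088, 0.996, -0.0]
wrist_force: [-1.0, -2.1, 6.5]
finger_gap: 0.0138
grip_force: 32.3
```

```bash
python3 - <<'E'
from h import *
from workcell import monitor
s=monitor.get_state();m=R.from_quat(s["orientation"],scalar_first=True).as_matrix();print(s["clock"],s["tcp_pos"].round(4),"yaw",np.degrees(np.arctan2(-m[1,0],-m[0,0])),s["wrist_force"],s["ft_torque"])
E
```

```text
3.95 [0.5699 0.2367 0.0675] yaw 10.042039413114002 [-0.98059952 -2.07642604  6.50497749] [-0.41385664  0.0549712  -0.20425122]
```

Gripped at 13.8 mm. Now I'll turn 75° clockwise, raised 1 mm to ease the light downward load.

>>> {"name": "carry_out", "arguments": {
  "plan": [
    [[0,0,-0.1,0,0,1,5],[0,0,-0.2,0,0,1,5],[0,0,-0.3,0,0,1,5],[0,0,-0.4,0,0,1,5],[0,0,-0.5,0,0,1,5],[0,0,-0.6,0,0,1,5],[0,0,-0.7,0,0,1,5],[0,0,-0.8,0,0,1,5],[0,0,-0.9,0,0,1,5],[0,0,-1.0,0,0,1,5],[0,0,-1.1,0,0,1,5],[0,0,-1.18,0,0,1,5],[0,0,-1.25,0,0,1,5],[0,0,-1.309,0,0,1,5],[0,0,-1.309,0,0,1,5],[0,0,-1.309,0,0,1,5],[0,0,-1.309,0,0,1,5],[0,0,-1.309,0,0,1,5]]
  ]
}}

```text
clock: 5.75
tcp_pos: [0.57, 0.2371, 0.0675]
orientation: [0.001, 0.536, 0.844, 0.001]
wrist_force: [5.3, -1.0, 3.5]
finger_gap: 0.0132
grip_force: 31.9
```

```bash
python3 - <<'E'
from h import *
from workcell import monitor
import cv2
s=monitor.get_state();m=R.from_quat(s["orientation"],scalar_first=True).as_matrix();print(s["clock"],s["tcp_pos"].round(4),"yaw",np.degrees(np.arctan2(-m[1,0],-m[0,0])),s["wrist_force"],s["ft_torque"])
E
```

```text
5.75 [0.57   0.2371 0.0675] yaw -64.8822035209754 [ 5.33974707 -1.01372307  3.51011064] [-0.28179186 -1.11546644  0.0081822 ]
```

>>> {"name": "carry_out", "arguments": {
  "plan": [
    [[0,0,0,0,0,0,20],[0,0,0,0,0,0,35],[0,0,0,0,0,0,45],[0,0,0,0,0,0,45],[0,0,0,0,0,0,45],[0,0,0,0,0,30,45],[0,0,0,0,0,70,45],[0,0,0,0,0,120,45],[0,0,0.14,-20,0,160,45],[0,0,0.28,-40,0,190,45],[0,0,0.42,-40,0,190,45],[0,0,0.56,-40,0,190,45],[0,0,0.7,-40,0,190,45],[0,0,0.84,-40,0,190,45],[0,0,1.0,-40,0,190,45],[0,0,1.1,-40,0,190,45],[0,0,1.2,-40,0,190,45],[0,0,1.3,-40,0,190,45],[0,0,1.3,-40,0,190,45],[0,0,1.3,-40,0,190,45]]
  ]
}}

```text
clock: 7.75
tcp_pos: [0.5282, 0.2369, 0.2562]
orientation: [-0.0, -0.082, 0.997, 0.0]
wrist_force: [0.5, -0.2, 0.1]
finger_gap: 0.0451
grip_force: 0.0
```

```bash
python3 - <<'E'
from h import *
import cv2
im=cv2.cvtColor(viewer.read_camera("wrist"),cv2.COLOR_RGB2BGR);cv2.imwrite("pics/w2.png",im)
E
```

```text
(no output)
```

View pics/w2.png

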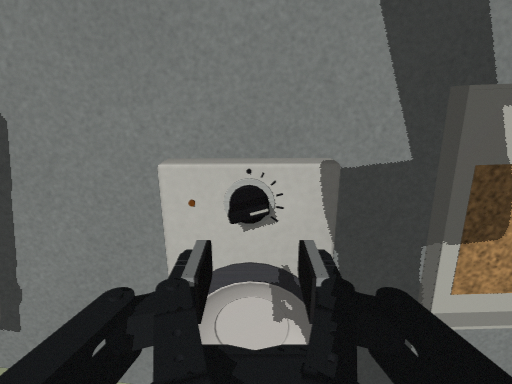

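The pointer runs from about (250,214) to (270,210), so near the third dash's direction. I'll measure the angle.

```bash
python3 - <<'E'
from h import *
import cv2
c=viewer.calibration("wrist")
g=cv2.imread("pics/w2.png",0)[190:230,232:272]
n,l,st,ce=cv2.connectedComponentsWithStats((g>110).astype(np.uint8))
big=cv2.resize(cv2.imread("pics/w2.png")[155:235,200:300],None,fx=6,fy=6,interpolation=cv2.INTER_CUBIC);cv2.imwrite("pics/w2c.png",big)
for i in range(1,n):
    if 8<st[i,4]<150:
        p=np.argwhere(l==i)[:,::-1].astype(np.float32)+[232,190];w=np.array([px2w("",*q,.092,c)[:2] for q in p]);m=w.mean(0);v=np.linalg.svd(w-m)[2][0];v*=np.sign(v@(m-[.57,.237]))
        print(st[i],m,"clockwise deg",(190.1-np.degrees(np.arctan2(v[1],v[0])))%360, (190.1-np.degrees(np.arctan2(*(m-[.57,.237])[::-1])))%360)
E
```

```text
[31  0  9 16 67] [0.54400384 0.25484458] clockwise deg 343.33203413909746 44.566929664005414
[18 19 18  6 42] [0.56440334 0.24734392] clockwise deg 75.03740845756847 71.68406256181281
[ 0 33 12  7 59] [0.58581862 0.22620109] clockwise deg 283.60267388193876 224.42019413372594
[22 34 18  6 71] [0.58133333 0.25681128] clockwise deg 81.25616360851394 129.8723386067349
```

View pics/w2c.png

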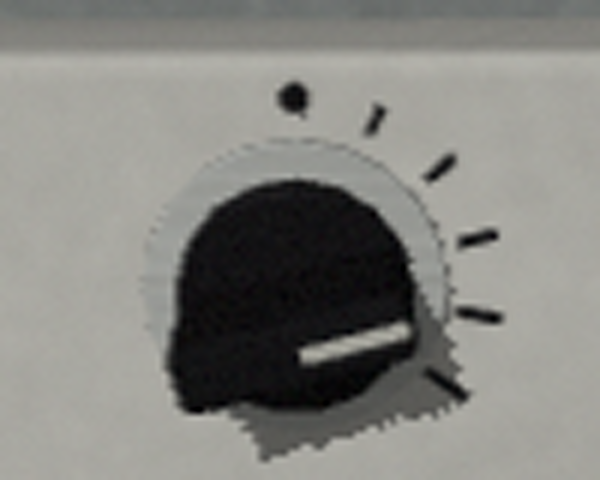

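The pointer measures 75.0° clockwise, which is click 3. The dish is still in place and the arm is clear.

```bash
python3 -c "
from workcell import order
print(order.hand_in())"
```

```text
the job is handed in; nothing more can be done
None
```

I turned the dish warmer's selector clockwise to click 3 (measured at 75.0°), let go of it, and handed the job in; the dish is still in place and the arm never went near the mugs' warmer.

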